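# Hold the sprung guard of the press bay that still has the gauge in it

## Robot

A 7-joint arm with a two-finger parallel gripper is mounted at the origin on a cart in front of the work surface, level with it; the furniture and walls round the work are solid. World frame = base frame: x ahead of the robot, y to its left, z up, the work surface at z = 0. Lengths are in m, angles in rad, forces in N, time in s.
With the tool pointing down it reaches from about 0.35 to 0.9 m from the base axis. Payload 8.1 kg.
Tool frame: the origin (TCP) lies between the finger pads; the fingertips stand ahead of it and the grasp point (between the pads) is the TCP (arm.nose_length is the z of the fingertips in the tool frame, in m); z points along the fingers, y is the line along which they close (so a half turn about z gives the same grasp; the last joint's range is limited). The gripper opens to 92 mm and grips with 3 to 60 N. Pads are 19 mm wide; open, the fingers measure 130 mm over their backs; the gripper's body (75 mm by 190 mm) begins 47 mm behind the grasp point.
Start: joints at [-1.317, 0.434, 0.025, 1.573, -0.012, 1.134, -0.075], TCP at [0.218, 0.586, 0.225] pointing down, gripper open.
Joint ranges: [-2.62, 2.62], [-0.44, 2.09], [-1.27, 1.32], [0.08, 2.57], [-1.32, 4.46], [0.12, 2], [-2.74, 2.74]. Speed limits (rad/s): [2.22, 2.22, 3.01, 3.01, 3.14, 3.14, 3.14].

## Interface

Orientations are given as a rotation vector (axis times angle).
In Python, from cell import sensors, optics, arm gives the robot as it stands.
- The arm moves only by the tool arm_command, never from a script. Its argument "deltas" is one flat list of numbers, 7 for each row, row after row: the turn, a rotation vector about the world's x, y, z as a fraction of full scale, then the shift along the world's x, y, z as a fraction of full scale, then the finger opening in mm, from 0 to 91.8. In form: [wx, wy, wz, dx, dy, dz, fingers, wx, wy, wz, dx, dy, dz, fingers, ...]. A call has 1 to 20 rows; each row is the pose to reach, as a shift and turn from the pose commanded when the call began; what a row does not reach only later rows make up. Full scale, the value 1, is 1 m for a shift and 90 degrees for a turn. A row lasts 1/10 s, in which the tool goes at most 50 mm and 8.59 degrees, less where a joint would pass 70% of its speed; a pose out of reach is approached as far as the arm can. A call with a number of a shift or a turn outside -1 to 1 is refused whole. A call with a gripper value outside its range is refused whole. The fingers move at their own pace and stop on an object; "force" is the grip in N (left out, the last holds). Time passes only in rows, so rows that repeat a pose let the fingers close. It gives the time, the measured TCP pose, the force, the opening and the grip force at its end, in the units of the state.
- sensors.observe(): the state, without advancing time (a new reading comes with each control period).
- optics.get_image(name): name is "scene" or "top" or "wrist"; returns the picture (420x560x3 uint8, blue, green, red); there is no depth.
- optics.calibration(name): a dict with "camera_matrix" (3x3 intrinsics, pixels), "rvec" (rotation vector, rad) and "tvec" (3), from world to camera coordinates, as OpenCV has them. Camera axes: x right, y down, z forward; pixel columns grow to the right and rows downward; lengths in m; the calibration is good to about 2 mm. A picture is of the moment at which its call begins: read the wrist's pose just before it. calibration takes no time and is no camera call; for the wrist camera it gives the pose at the moment of the call.
- arm.sign_off(): hands the job in; it is judged then, once.
The state is a dict: "clock": time; "joints": joint angles; "dq": joint speeds; "joint_efforts": joint torques, N m; "position": TCP position; "ee_rot": TCP orientation; "force": force on the tool from outside, world axes, zero at the start; "ft_torque": the same for the moment, N m; "width": opening from 0.0 (shut) to 1.0 (fully open); "gripper_force": force on a finger pad.
Only numpy, scipy, OpenCV 4.12 (cv2) and the standard library are available. Lean on these libraries where they do the work, as an engineer would, in place of code of your own. Each camera call takes 0.05 s, during which the arm holds its last target. There are 200 camera calls.

## Task

The setting gauge, the long aluminium block with a row of bores, has been left in one of the two bays of the small twin crimping press, where the short notched die belongs. Find that bay through the clear guards, slide the interlock bar on the middle pillar all the way over towards the other bay so that this guard is free, then lift this guard by its handle to 60 degrees open and keep holding it there, still, so that I can reach in under it while it goes on shielding my face; the guard is sprung and shuts if let go, so your program finishes while holding it. Keep the other guard shut, leave the gauge and the die where they sit, and do not disturb the things lying about.

Things in the scene. Friction and masses are not known exactly. Their poses are not given: they have to be found in the camera images.
- press: twin-bay bench crimping press, fixed, 252 mm deep (x), 278 wide (y), white, blue strip on its rear housing. Origin: on the trolley top midway between the bays; x to the rear (away from the robot at yaw 0), y to the left bay, z up. Centre pillar: y -25 to 25, x -80 to 40, top z 118 mm. Bay centres at y = +78.5 and -78.5; anvils at x = -35, seat z 40 mm. Rear housing: x 45 to 147, up to z 138
- hood_left (a joint): opening angle (rad) of the left bay's guard hood: 0 shut (top level), positive as its front swings up, end stop 1.5; 60 degrees = 1.047. Aluminium frame with clear panels, 103 mm wide: top 6 mm thick reaching 132 mm forward from the rear hinge, and a front skirt 74 mm deep. Weight (about 0.45 kg) and spring shut it from every angle; about 3 to 6 N at the handle lifts it
- hood_right (a joint): opening angle of the right bay's guard hood (rad), otherwise the same as hood_left
- hood_left_handle (a point): middle of the left hood's handle: round steel bar 10 mm thick, straight along the press's y for 70 mm, an arm at each end, level with the hood's top and 39 mm clear ahead of its front. At angle a it is at x = 45 - 177 cos a, y = 78.5, z = 118 + 177 sin a (mm, press's frame). Free below. The bar can turn between fingers that stay upright
- hood_right_handle (a point): middle of the right hood's handle bar, the same as the left one but at y = -78.5 mm in the press's frame
- hood_left_hinge (a point): middle of the left hood's hinge line, at x = 45, y = +78.5, z = 118 mm in the press's frame; the line is parallel to the press's y axis
- hood_right_hinge (a point): the same for the right hood, at y = -78.5 mm
- interlock (a joint): sideways travel of the interlock bar (m), -0.024 to 0.024 (end stops), positive towards the left bay; starts within 4 mm of 0. Flat steel bar 77 mm long in a channel across the pillar's top. Midway, its ends lie 12 mm over both hoods' inner edges and lock both; fully left it frees the right hood, fully right it frees the left one. Moves with about 2 N, stays where left
- interlock_knob (a point): centre of the interlock bar's upright knob: black cylinder 17 mm across, its top 10 mm above and its lower end 16 mm below this point; it stands 153 mm above the trolley top, at x = -50 mm in the press's frame. The steel channel beneath it, 25 mm across in x, rises to 19 mm below this point
- gauge: setting gauge: light metal block 32 x 78 x 22 mm (x, y, z) with a row of five bores, lying loose on the anvil of one bay, its length along the press's y; origin at the centre of its underside. The bay in which it lies is the one to open
- die: crimp die: short steel block 27 x 36 x 16 mm with a notch across its top, lying loose on the anvil of the other bay; origin at the centre of its underside
- vial: small lidded vial, 30 mm across, 48 mm high, standing upright on top of the press's rear housing; origin at the centre of its underside. Not to be moved
- pliers: long-nosed pliers, 164 x 53 x 16 mm, lying near the trolley's front edge; origin at the middle of the underside. Not to be moved
- tape: roll of insulating tape, 57 mm across, 19 mm high; origin at the centre of its underside. Not to be moved
- carton: small card box, 46 x 70 x 34 mm; origin at the centre of its underside. Not to be moved
- connector: black cable connector, 32 x 64 x 28 mm; origin at the middle of the underside. Not to be moved

How it is judged:
On the way, in this order (a step that is already met when the one before it is completed fails the run):
1. the interlock bar has been slid over (18 mm or more from the middle) towards the bay without the gauge, both guards still shut (((y of gauge in the frame of press above 0 m and value of joint interlock below -0.018 m and value of joint hood_left below 0.06 rad) or (y of gauge in the frame of press below 0 m and value of joint interlock above 0.018 m and value of joint hood_right below 0.06 rad)) and value of joint each of hood_left, hood_right below 0.06 rad), for 0.1 s.
2. the guard over the gauge is held at 60 degrees (((y of gauge in the frame of press above 0 m and value of joint interlock below -0.018 m and value of joint hood_left between 0.925 and 1.169 rad and velocity of joint hood_left between -0.06 and 0.06 rad/s and contact force between any of the fingers, the arm and hood_left above 1.5 N and value of joint hood_right below 0.06 rad) or (y of gauge in the frame of press below 0 m and value of joint interlock above 0.018 m and value of joint hood_right between 0.925 and 1.169 rad and velocity of joint hood_right between -0.06 and 0.06 rad/s and contact force between any of the fingers, the arm and hood_right above 1.5 N and value of joint hood_left below 0.06 rad))), for 0.5 s.
At the end, for the whole second after the job is handed in: the robot holds (1.5 N or more) the guard over the gauge still, 60 degrees open within 7; the interlock bar is 18 mm or more over towards the other bay, whose guard is shut (under 0.06 rad); gauge and die within 10 mm of their start, vial, pliers, tape, carton, connector within 20 (((y of gauge in the frame of press above 0 m and value of joint interlock below -0.018 m and value of joint hood_left between 0.925 and 1.169 rad and velocity of joint hood_left between -0.06 and 0.06 rad/s and contact force between any of the fingers, the arm and hood_left above 1.5 N and value of joint hood_right below 0.06 rad) or (y of gauge in the frame of press below 0 m and value of joint interlock above 0.018 m and value of joint hood_right between 0.925 and 1.169 rad and velocity of joint hood_right between -0.06 and 0.06 rad/s and contact force between any of the fingers, the arm and hood_right above 1.5 N and value of joint hood_left below 0.06 rad)) and distance of each of gauge, die from where it was at the start of the episode below 0.01 m and distance of each of vial, pliers, tape, carton, connector from where it was at the start of the episode below 0.02 m); the arm keeps its last pose, push and grip.
It fails at once if the guard over the bay with the die is opened ((y of gauge in the frame of press above 0 m and value of joint hood_right above 0.1 rad) or (y of gauge in the frame of press below 0 m and value of joint hood_left above 0.1 rad)).
It fails at once if the gauge or the die is shifted by more than 10 mm (distance of any of gauge, die from where it was at the start of the episode above 0.01 m).
It fails at once if a thing lying about is shifted by more than 20 mm (distance of any of vial, pliers, tape, carton, connector from where it was at the start of the episode above 0.02 m).
It also fails if it takes over 58 s, if anything falls off the work surface, if the arm or the gripper's body presses on something with over 40 N, if the wrist force passes 120 N, or if a joint passes its speed limit or range.

## Working session

There is one attempt and no reset: what is moved stays moved. The work goes in short steps, Python scripts to look and compute and a tool call to move; the robot and the scene stay as the last step left them, time stands still between calls to the robot, and variables do not carry over. Pictures are saved under pics/ and viewed, at most 10 in all, crops included, and the job is handed in when it is done.

Besides the shell and the picture viewer there is one more tool, called after "Emit:" as name(argument=value, ...), one argument or row to a line, values as JSON. arm_command: Moves the arm, as the interface text tells. Its arguments: {"type":"object","properties":{"deltas":{"type":"array","items":{"type":"number"}},"force":{"type":"number"}},"required":["deltas"]}

```bash
mkdir -p pics
python3 - <<'E'
from cell import sensors, optics, arm
import cv2
for n in("scene","top"):
    im=optics.get_image(n); cv2.imwrite(f"pics/{n}0.png",im)
    c=optics.calibration(n); print(n,c)
s=sensors.observe(); print(s["position"],s["ee_rot"],s["clock"],arm.nose_length)
E
```

```text
scene {'camera_matrix': array([[543.82367103,   0.        , 272.34133271],
       [  0.        , 543.82367103, 216.17334169],
       [  0.        ,   0.        ,   1.        ]]), 'rvec': array([ 1.98423577, -1.15545581,  0.53925143]), 'tvec': array([-0.24535212,  0.40917402,  0.92117735])}
top {'camera_matrix': array([[441.25078899,   0.        , 274.419465  ],
       [  0.        , 441.25078899, 214.95252455],
       [  0.        ,   0.        ,   1.        ]]), 'rvec': array([ 1.98464925, -2.2314148 ,  0.24878335]), 'tvec': array([0.10154365, 0.56013957, 1.10946851])}
[0.21820171 0.58518404 0.22409904] [-5.57558709e-01 -3.09162569e+00  2.28250676e-03] 0.1 0.019
```

View pics/scene0.png

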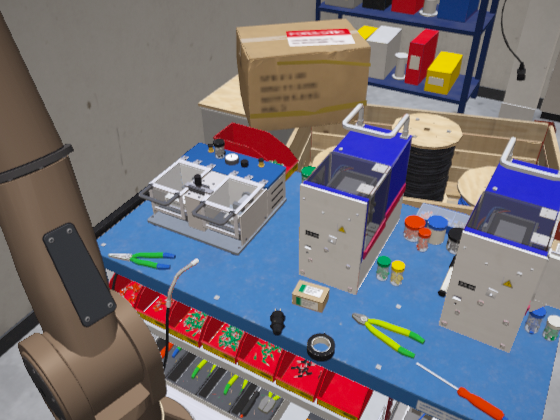

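View pics/top0.png

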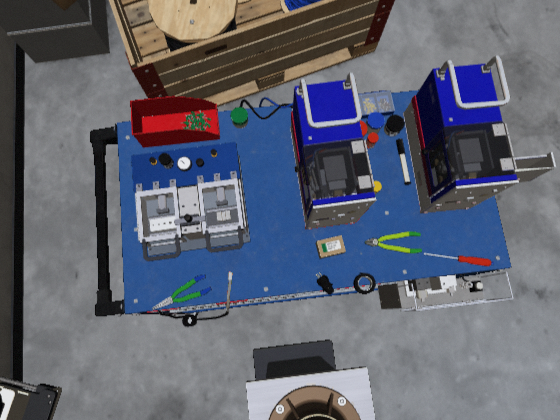

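The press is at the left of the table (top view around 190,215; knob about 188,218). I'll enlarge it in both views.

Run:
```python
import cv2,numpy as np
a=cv2.imread("pics/top0.png")[140:265,120:260]; b=cv2.imread("pics/scene0.png")[130:255,135:295]
cv2.imwrite("pics/ctop.png",cv2.resize(a,None,fx=5,fy=4.8,interpolation=cv2.INTER_CUBIC) if 0 else cv2.resize(a,None,fx=4.8,fy=4.8,interpolation=cv2.INTER_CUBIC))
cv2.imwrite("pics/cscene.png",cv2.resize(b,None,fx=4.8,fy=4.8,interpolation=cv2.INTER_CUBIC))
```

```text
(no output)
```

View pics/ctop.png

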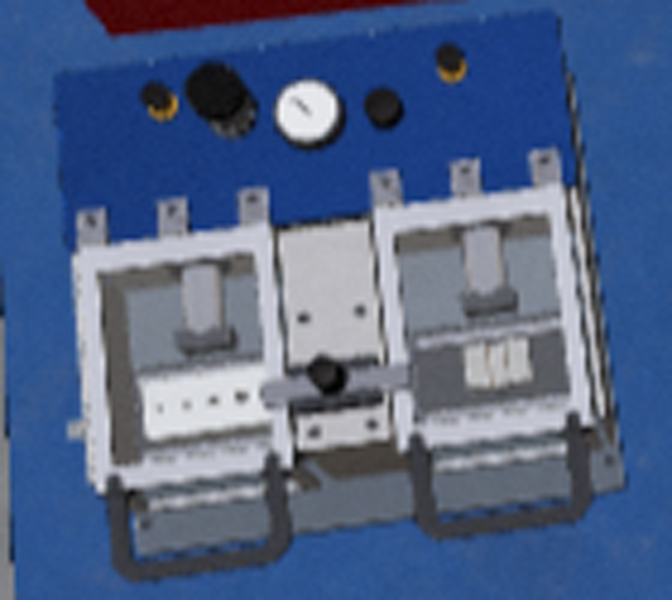

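View pics/cscene.png

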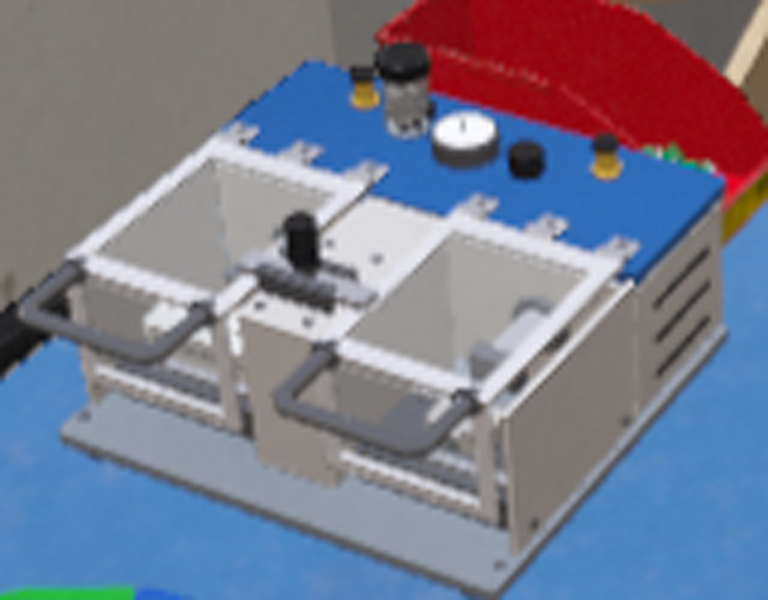

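The left bay (image left, +y) holds the white block with a row of bores, which is the gauge. The right bay holds the short notched die. Crop pixels: handle bars at top view (198,572) and (502,530), knob top (326,370). In the scene view the bars are at (92,338) and (350,425), knob top (302,222). Next I fit the press pose.

```bash
cat > h.py <<'E'
import numpy as np,cv2
from scipy.optimize import least_squares
def proj(P,c): return cv2.projectPoints(np.atleast_2d(np.asarray(P,float)),c["rvec"],c["tvec"],c["camera_matrix"],None)[0].reshape(-1,2)
def T(P,p):
    c,s=np.cos(p[2]),np.sin(p[2]); P=np.atleast_2d(P)
    return np.c_[p[0]+c*P[:,0]-s*P[:,1],p[1]+s*P[:,0]+c*P[:,1],P[:,2]]
E
python3 - <<'E'
from h import *
from cell import optics
top=np.array([[198,572],[502,530],[326,370],[57,73],[558,12]])/4.8+[120,140]
sc=np.array([[92,338],[350,425],[302,222],[722,182],[310,64]])/4.8+[135,130]
ct,cs=optics.calibration("top"),optics.calibration("scene")
def f(p):
    H=lambda y:[-.132,y,.118]; K=[-.05,p[3],.163]
    A=[H(.0785),H(-.0785),K,[.147,.139,.138],[.147,-.139,.138]]
    B=[H(.0785),H(-.0785),K,[.147,-.139,.138],[.147,.139,.138]]
    return np.r_[(proj(T(A,p),ct)-top).ravel(),(proj(T(B,p),cs)-sc).ravel()]
r=least_squares(f,[.6,.3,0,0],loss='soft_l1'); p=r.x
print(p,np.degrees(p[2])); print(f(p).reshape(-1,2).round(1))
np.save("p.npy",p)
for n,P in dict(knob=[-.05,p[3],.153],hl=[-.132,.0785,.118],hl60=[.045-.0885,.0785,.118+.1533],hinge=[.045,.0785,.118]).items(): print(n,T(P,p))
E
```

```text
[ 0.61027379  0.24616777  0.00720731 -0.00131164] 0.4129484250244316
[[ 1.5 -0.4]
 [ 1.5  0.5]
 [ 1.   1.7]
 [-2.2 -2.5]
 [ 1.6 -2.3]
 [-2.4 -0.8]
 [-2.3  0.6]
 [-0.8 -0.4]
 [ 1.9 -7.7]
 [-0.9 -8.7]]
knob [[0.56028455 0.24449581 0.153     ]]
hl [[0.47771145 0.32371438 0.118     ]]
hl60 [[0.56620915 0.32435222 0.2713    ]]
hinge [[0.65470686 0.32499006 0.118     ]]
```

Run:
```python
from h import *
from cell import optics
top=np.array([[198,572],[502,530],[326,370],[57,73],[558,12]])/4.8+[120,140]
sc=np.array([[92,338],[350,425],[302,222],[722,182],[310,64]])/4.8+[135,130]
ct,cs=optics.calibration("top"),optics.calibration("scene")
def f(p,n=3):
    A=[[-.132,.0785,.118],[-.132,-.0785,.118],[-.05,p[3],.163],[.147,.139,.138],[.147,-.139,.138]];B=A[:3]+[A[4],A[3]]
    return np.r_[(proj(T(A[:n],p),ct)-top[:n]).ravel(),(proj(T(B[:n],p),cs)-sc[:n]).ravel()]
p=least_squares(f,[.6,.3,0,0]).x
print(p,np.degrees(p[2])); print(f(p,5).reshape(-1,2).round(1))
np.save("p.npy",p)
for n,P in dict(knob=[-.05,p[3],.153],hl=[-.132,.0785,.118],hl60=[.045-.0885,.0785,.118+.1533],hr=[-.132,-.0785,.118]).items(): print(n,T(P,p))
for c in(ct,cs): print(proj([[0,0,0]],c))
```

```text
[ 0.612942    0.24798456  0.02174685 -0.00173062] 1.246002922979895
[[ 1.5 -1. ]
 [ 1.4 -1. ]
 [ 0.6  0.7]
 [-3.8 -2.5]
 [-0.2 -3.9]
 [-2.  -1.1]
 [-1.3 -0.3]
 [-0.3 -1. ]
 [ 1.4 -9. ]
 [-2.  -9.2]]
knob [[0.56299146 0.24516709 0.153     ]]
hl [[0.47926622 0.32359564 0.118     ]]
hl60 [[0.56774529 0.32552009 0.2713    ]]
hr [[0.48268021 0.16663276 0.118     ]]
[[314.80476069 437.72768472]]
[[127.49594374 457.7321627 ]]
```

Emit:
arm_command(
  deltas=[0,0,-0.1,0.03,-0.03,0.03,60,0,0,-0.2,0.06,-0.07,0.06,60,0,0,-0.3,0.1,-0.11,0.1,60,0,0,-0.4,0.14,-0.15,0.1,60,0,0,-0.5,0.18,-0.19,0.1,60,0,0,-0.6,0.22,-0.23,0.1,60,0,0,-0.7,0.25,-0.27,0.1,60,0,0,-0.76,0.28,-0.31,0.1,60,0,0,-0.76,0.3,-0.34,0.1,60,0,0,-0.76,0.3,-0.34,0.1,60,0,0,-0.76,0.3,-0.34,0.1,60,0,0,-0.76,0.3,-0.34,0.1,60],
)

```text
clock: 1.3
position: [0.5183, 0.2452, 0.3245]
ee_rot: [-2.2, -2.242, 0.001]
force: [-1.4, 0.4, -0.3]
width: 0.66
gripper_force: 0.0
```

Run:
```python
from h import *
from cell import optics,sensors
s=sensors.observe(); c=optics.calibration("wrist"); im=optics.get_image("wrist"); cv2.imwrite("pics/w1.png",im)
np.savez("w1.npz",**c)
R=cv2.Rodrigues(c["rvec"])[0]; print("cam",-R.T@c["tvec"],"axis",R[2]); print(s["position"],cv2.Rodrigues(s["ee_rot"])[0].round(3),s["joints"].round(2) if hasattr(s["joints"],'round') else s["joints"],s["clock"],s["force"])
p=np.load("p.npy"); print(proj(T([[-.132,.0785,.118],[-.132,-.0785,.118],[-.05,p[3],.163]],p),c))
```

```text
cam [0.51654284 0.32433436 0.48332574] axis [ 0.00460984 -0.29384996 -0.95584044]
[0.51830108 0.24522807 0.32447908] [[-0.019  1.    -0.001]
 [ 1.     0.019 -0.   ]
 [-0.    -0.001 -1.   ]] [-0.86  0.29  0.44  1.57 -0.13  1.31 -0.39] 1.3 [-1.38807773  0.35784928 -0.2646542 ]
[[246.99693331 108.2888559 ]
 [251.26840654 238.62216398]
 [323.27060463 187.91587929]]
```

View pics/w1.png

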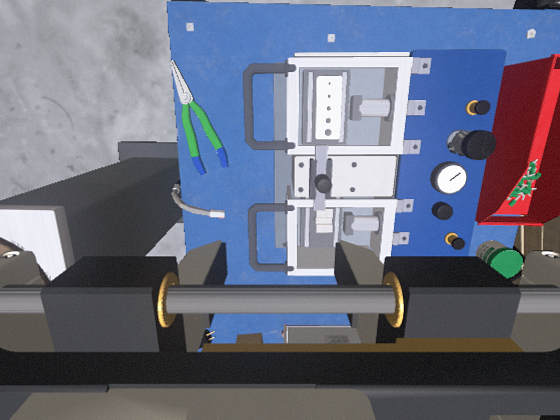

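The wrist view confirms it: gauge with five bores in the left bay at (328,108), die at (325,220). Left bar at about (250,107), right bar (253,237), knob top (323,183), all within a few pixels of prediction. I'll refit from an enlarged crop.

Run:
```python
import cv2
cv2.imwrite("pics/cw1.png",cv2.resize(cv2.imread("pics/w1.png")[50:280,235:425],None,fx=2.6*1,fy=2.6,interpolation=cv2.INTER_CUBIC))
```

```text
(no output)
```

View pics/cw1.png

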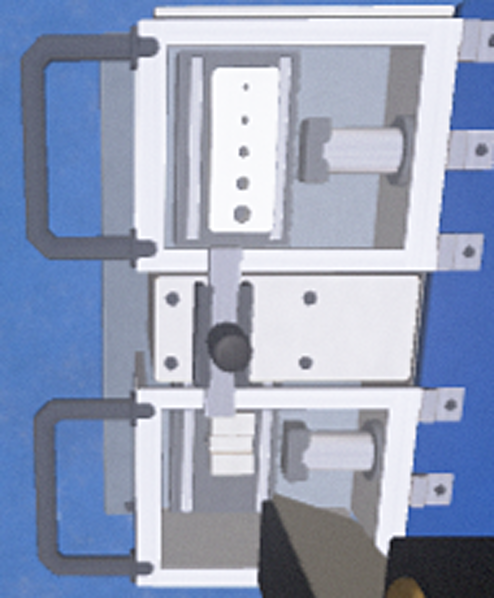

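Run:
```python
from h import *
from cell import optics
top=np.array([[198,572],[502,530],[326,370]])/4.8+[120,140]
sc=np.array([[92,338],[350,425],[302,222]])/4.8+[135,130]
w=np.array([[36,147],[47.5,488],[232,350]])/2.6+[235,50]
cw=dict(np.load("w1.npz"))
ct,cs=optics.calibration("top"),optics.calibration("scene")
def f(p,wt=1):
    P=T([[-.132,.0785,.118],[-.132,-.0785,.118],[-.05,p[3],.163]],p)
    return np.r_[(proj(P,ct)-top).ravel()*.5*wt,(proj(P,cs)-sc).ravel()*.5*wt,(proj(P,cw)-w).ravel()]
for wt in(1,0):
    p=least_squares(lambda q:np.r_[f(q,wt)],[.6,.3,0,0]).x
    print(p,np.degrees(p[2])); print(f(p,1).reshape(-1,2).round(1))
    if wt: np.save("p.npy",p)
    for n,P in dict(knob=[-.05,p[3],.153],hl=[-.132,.0785,.118]).items(): print(n,T(P,p))
```

```text
[ 6.14569338e-01  2.49728113e-01  2.33857525e-02 -8.80142488e-05] 1.3399049197329072
[[ 0.4 -0.8]
 [ 0.4 -0.8]
 [-0.4  0.1]
 [-1.  -0.8]
 [-0.7 -0.5]
 [-0.5 -0.8]
 [-0.5  0.3]
 [-0.6 -0.2]
 [ 0.7  0.3]]
knob [[0.56458507 0.24847094 0.153     ]]
hl [[0.48076982 0.32512001 0.118     ]]
[6.14666818e-01 2.49896406e-01 2.37344473e-02 1.31110766e-05] 1.3598836590446066
[[ 0.4 -0.8]
 [ 0.3 -0.8]
 [-0.4  0.1]
 [-1.  -0.8]
 [-0.7 -0.5]
 [-0.6 -0.9]
 [-0.5  0.2]
 [-0.5 -0.3]
 [ 0.9  0. ]]
knob [[0.56468059 0.2487229  0.153     ]]
hl [[0.48084102 0.32524164 0.118     ]]
```

Emit:
arm_command(
  deltas=[0,0,0,0.046,0.003,-0.03,45,0,0,0,0.046,0.003,-0.07,45,0,0,0,0.046,0.003,-0.1,45,0,0,0,0.046,0.003,-0.125,45,0,0,0,0.046,0.003,-0.145,45,0,0,0,0.046,0.003,-0.164,45,0,0,0,0.046,0.003,-0.164,45,0,0,0,0.046,0.003,-0.164,5,0,0,0,0.046,0.003,-0.164,5,0,0,0,0.046,0.003,-0.164,5,0,0,0,0.046,0.003,-0.164,5,0,0,0,0.046,0.003,-0.164,5],
  force=15,
)

```text
clock: 2.55
position: [0.5647, 0.2489, 0.1617]
ee_rot: [2.199, 2.244, 0.002]
force: [-1.0, 1.0, 5.3]
width: 0.105
gripper_force: 2.7
```

Run:
```python
from h import *
from cell import optics,sensors
s=sensors.observe(); im=optics.get_image("scene")[80:230,130:310]
cv2.imwrite("pics/s2.png",cv2.resize(im,None,fx=4,fy=4,interpolation=cv2.INTER_CUBIC)); s=sensors.observe()
print(s["position"],s["width"],s["gripper_force"],s["force"])
```

```text
[0.56477735 0.24886465 0.16167757] 0.07950390444415739 2.3264327230572235 [-0.62346535  0.38950413  4.45874676]
```

View pics/s2.png

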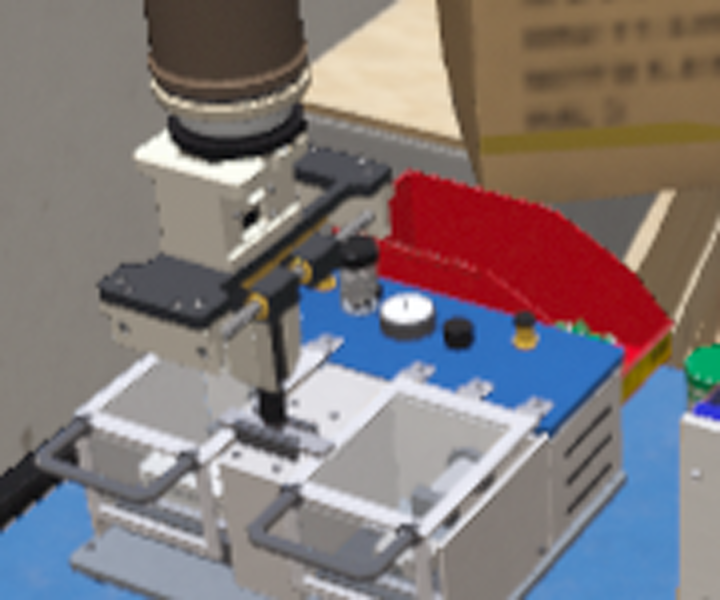

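Run:
```python
from h import *
from cell import optics,sensors
c=optics.calibration("wrist");im=optics.get_image("wrist"); s=sensors.observe()
p=np.load("p.npy"); print(proj(T([[-.05,p[3],.163],[-.05,p[3]-.024,.163],[-.132,.0785,.118]],p),c), proj([s["position"]],c))
cv2.imwrite("pics/w2.png",im);print(s["width"],s["gripper_force"])
```

```text
[[280.65094024 258.306789  ]
 [280.77003002 296.00795918]
 [147.44548798 110.33953305]] [[281.03803086 256.55228993]]
0.06525826546614745 3.003346227487782
```

View pics/w2.png

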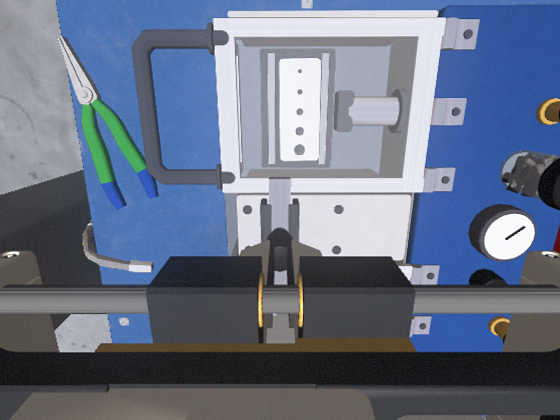

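Run:
```python
from h import *
from cell import optics
c=optics.calibration("wrist"); p=np.load("p.npy")
for q in(-.01,0,.01,.02): print(q,proj(T([[-.05,.0385+q,.134],[-.05,q,.163],[-.05,q,.137]],p),c).round(0).tolist())
cv2.imwrite("pics/w2c.png",cv2.resize(cv2.imread("pics/w2.png")[160:300,200:360],None,fx=4,fy=4,interpolation=cv2.INTER_CUBIC))
```

```text
-0.01 [[280.0, 195.0], [281.0, 274.0], [281.0, 254.0]]
0 [[280.0, 179.0], [281.0, 258.0], [280.0, 239.0]]
0.01 [[280.0, 162.0], [281.0, 242.0], [280.0, 225.0]]
0.02 [[280.0, 146.0], [280.0, 224.0], [280.0, 209.0]]
```

View pics/w2c.png

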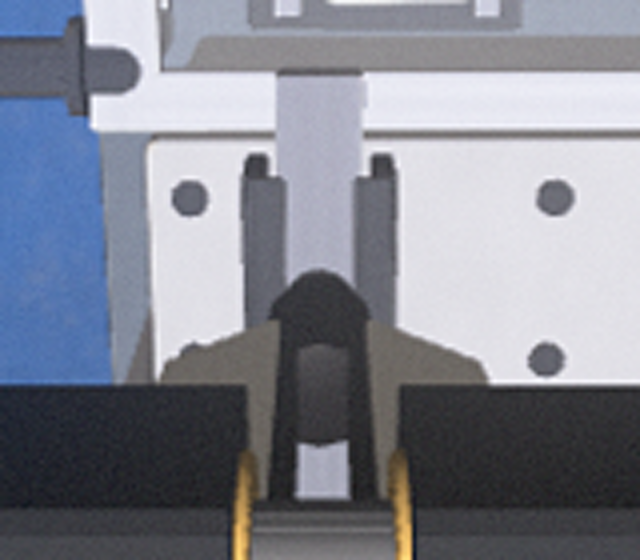

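The knob sits between the pads and the bar's left end is at row 177, so it is still about central. Now I slide the bar right.

Emit:
arm_command(
  deltas=[0,0,0,0,-0.003,0,5,0,0,0,0,-0.007,0,5,0,0,0,0,-0.012,0,5,0,0,0,0,-0.017,0,5,0,0,0,0.001,-0.022,0,5,0,0,0,0.001,-0.026,0,5,0,0,0,0.001,-0.028,0,5,0,0,0,0.001,-0.028,0,5,0,0,0,0.001,-0.028,0,5],
)

```text
clock: 3.55
position: [0.5658, 0.2213, 0.1616]
ee_rot: [-2.199, -2.244, -0.003]
force: [-0.5, 2.5, 6.4]
width: 0.055
gripper_force: 3.1
```

Run:
```python
from h import *
from cell import optics,sensors
c=optics.calibration("wrist");im=optics.get_image("wrist"); s=sensors.observe(); p=np.load("p.npy")
for q in(-.024,-.018,0): print(q,proj(T([[-.05,.0385+q,.134]],p),c).round(0).tolist())
cv2.imwrite("pics/w3.png",cv2.resize(im[120:320,180:380],None,fx=3,fy=3,interpolation=cv2.INTER_CUBIC));print(s["position"],s["force"],s["width"],s["gripper_force"])
```

```text
-0.024 [[280.0, 173.0]]
-0.018 [[280.0, 163.0]]
0 [[280.0, 132.0]]
[0.56578049 0.2213293  0.16164692] [-0.29461634  1.92162059  6.2314818 ] 0.05417749891110596 3.157437333720736
```

View pics/w3.png

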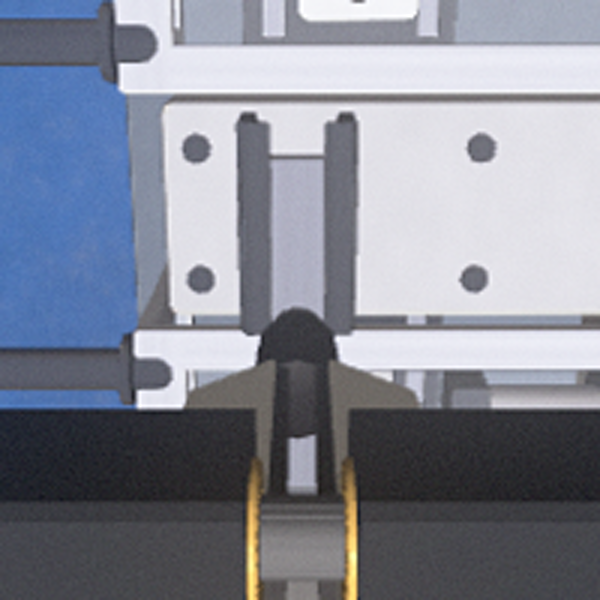

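Bar end is now at row 172, which puts the bar at about −23.5 mm, fully right. Next: release, rise, and go to the left handle.

Emit:
arm_command(
  deltas=[0,0,0,0,0,0,45,0,0,0,0,0,0,45,0,0,0,0,0,0,45,0,0,0,0,0,0.03,45,0,0,0,0,0,0.07,45,0,0,0,-0.02,0.03,0.08,40,0,0,0,-0.05,0.06,0.08,34,0,0,0,-0.075,0.09,0.07,34,0,0,0,-0.085,0.104,0.06,34,0,0,0,-0.085,0.104,0.04,34,0,0,0,-0.085,0.104,0.02,34,0,0,0,-0.085,0.104,0,34,0,0,0,-0.085,0.104,-0.02,34,0,0,0,-0.085,0.104,-0.032,34,0,0,0,-0.085,0.104,-0.042,34,0,0,0,-0.085,0.104,-0.042,34],
)

```text
clock: 5.2
position: [0.4798, 0.324, 0.1176]
ee_rot: [2.199, 2.243, -0.004]
force: [-0.3, -0.5, -0.6]
width: 0.367
gripper_force: 0.0
```

Run:
```python
from h import *
from cell import optics,sensors
c=optics.calibration("wrist");im=optics.get_image("wrist"); s=sensors.observe()
cv2.imwrite("pics/w4.png",im);print(s["position"],s["force"],s["width"])
```

```text
[0.48025918 0.32433638 0.11857607] [-0.37022454 -0.34803107  0.18729525] 0.3730378367273791
```

View pics/w4.png

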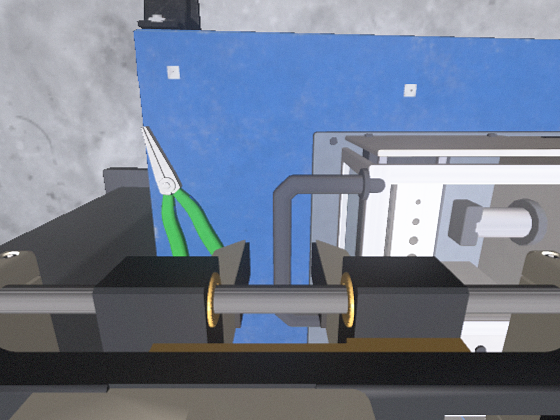

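The bar sits at column 283, between the pads at about 240 and 318. That was my eleventh picture, one over the limit of 10, so I'll view no more and work from numbers. Now I close on the bar.

Emit:
arm_command(
  deltas=[0,0,0,0,0,0,0,0,0,0,0,0,0,0,0,0,0,0,0,0,0,0,0,0,0,0,0,0,0,0,0,0,0,0,0,0,0,0,0,0,0,0,0,0,0,0,0,0,0],
  force=30,
)

```text
clock: 5.95
position: [0.4808, 0.325, 0.1199]
ee_rot: [-2.199, -2.244, -0.003]
force: [-1.4, -0.5, 7.9]
width: 0.007
gripper_force: 4.3
```

Run:
```python
from h import *
import math
from cell import sensors
s=sensors.observe(); P=np.array(s["position"]);print(P,s["force"],s["width"],s["gripper_force"])
p=np.load("p.npy")
for d in range(0,61,4):
    a=math.radians(d); print(d,(.177*(1-math.cos(a))*np.array([math.cos(p[2]),math.sin(p[2])])).round(4),round(.177*math.sin(a),4))
```

```text
[0.48084428 0.32500415 0.11988958] [-1.41260207 -0.52140233  7.86647853] 0.006555152062904016 4.338315725326538
0 [0. 0.] 0.0
4 [0.0004 0.    ] 0.0123
8 [0.0017 0.    ] 0.0246
12 [0.0039 0.0001] 0.0368
16 [0.0069 0.0002] 0.0488
20 [0.0107 0.0002] 0.0605
24 [0.0153 0.0004] 0.072
28 [0.0207 0.0005] 0.0831
32 [0.0269 0.0006] 0.0938
36 [0.0338 0.0008] 0.104
40 [0.0414 0.001 ] 0.1138
44 [0.0497 0.0012] 0.123
48 [0.0585 0.0014] 0.1315
52 [0.068  0.0016] 0.1395
56 [0.078  0.0018] 0.1467
60 [0.0885 0.0021] 0.1533
```

Opening reads near zero, so before going on I test the grip with a small lift.

Emit:
arm_command(
  deltas=[0,0,0,0,0,0.006,0,0,0,0,0,0,0.012,0,0,0,0,0,0,0.012,0],
)

```text
clock: 6.25
position: [0.4808, 0.3249, 0.1318]
ee_rot: [2.199, 2.244, 0.002]
force: [-0.3, -0.0, 0.9]
width: 0.006
gripper_force: 0.0
```

Run:
```python
from h import *
from cell import optics,sensors
s=sensors.observe(); print(s["position"],s["force"],s["width"],s["gripper_force"])
# how far did the left bar move in the scene view? compare patch against start by tracking
a=cv2.imread("pics/scene0.png"); b=optics.get_image("scene"); cv2.imwrite("pics/s5.png",b); c=optics.calibration("scene"); p=np.load("p.npy")
for nm,y in(("outer",.0785+.03),("inner",.0785-.03),("right",-.0785)):
    u=proj(T([[-.132,y,.118]],p),c)[0]; u1=proj(T([[-.132,y,.130]],p),c)[0]
    x,yy=u.round().astype(int); t=a[yy-6:yy+7,x-6:x+7]; S=b[yy-26:yy+16,x-16:x+17]
    r=cv2.matchTemplate(S,t,cv2.TM_CCOEFF_NORMED); _,m,_,l=cv2.minMaxLoc(r); print(nm,u,u1-u,"moved",l[0]-10,l[1]-20,round(m,2))
```

```text
[0.48077602 0.32493954 0.13180818] [-0.3115756  -0.03069684  0.88926024] 0.006297314236740672 0.0
outer [142.27629955 195.41406244] [-0.82404997 -4.03642299] moved 0 0 0.8
inner [162.1022118  202.26658517] [-0.72412854 -4.06958774] moved 0 0 1.0
right [206.50634132 217.61419203] [-0.48557599 -4.13881604] moved 0 0 1.0
```

The bar did not move: the fingers had closed over its top. The effective fingertips seem to sit about 19 mm higher than assumed, so I check the height in the fit.

Run:
```python
from h import *
from cell import optics
top=np.array([[198,572],[502,530],[326,370]])/4.8+[120,140]
sc=np.array([[92,338],[350,425],[302,222]])/4.8+[135,130]
w=np.array([[36,147],[47.5,488],[232,350]])/2.6+[235,50]
cw=dict(np.load("w1.npz")); ct,cs=optics.calibration("top"),optics.calibration("scene")
def f(p):
    P=T([[-.132,.0785,.118],[-.132,-.0785,.118],[-.05,p[3],.163]],p)+[0,0,p[4]]
    return np.r_[(proj(P,ct)-top).ravel(),(proj(P,cs)-sc).ravel(),(proj(P,cw)-w).ravel()]
r=least_squares(f,[.6,.3,0,0,0]);p=r.x;print(p,f(p).reshape(-1,2).round(1).tolist()); print(T([-.132,.0785,.118],p))
```

```text
[ 0.61464328  0.24948027  0.02408754 -0.00076617 -0.00376655] [[1.4, -1.4], [1.0, -1.5], [-0.1, 0.4], [-1.7, -0.3], [-1.1, 0.4], [-0.5, -0.3], [-0.2, 0.7], [-0.3, -1.1], [0.3, 0.3]]
[[0.48079088 0.32477824 0.118     ]]
```

Emit:
arm_command(
  deltas=[0,0,0,0,0,0.003,34,0,0,0,0,0,0.003,34,0,0,0,0,0,0.003,34,0,0,0,0,0,0.003,34,0,0,0,0,0,-0.01,34,0,0,0,0,0,-0.02,34,0,0,0,0,0,-0.028,34,0,0,0,0,0,-0.028,34],
)

```text
clock: 7.1
position: [0.4794, 0.3239, 0.101]
ee_rot: [-2.199, -2.244, 0.005]
force: [-0.1, -0.1, -0.7]
width: 0.37
gripper_force: 0.0
```

Emit:
arm_command(
  deltas=[0,0,0,0,0,0,0,0,0,0,0,0,0,0,0,0,0,0,0,0,0,0,0,0,0,0,0,0,0,0,0,0,0,0,0,0,0,0,0,0,0,0],
  force=30,
)

```text
clock: 7.7
position: [0.4807, 0.3248, 0.1031]
ee_rot: [2.199, 2.244, 0.001]
force: [1.5, 0.2, 0.6]
width: 0.1
gripper_force: 30.0
```

Gripped on about 9 mm at 30 N. I lift along the arc, the first part to 36°.

Emit:
arm_command(
  deltas=[0,0,0,0,0,0.009,0,0,0,0,0.001,0,0.0185,0,0,0,0,0.002,0,0.028,0,0,0,0,0.004,0,0.037,0,0,0,0,0.006,0,0.046,0,0,0,0,0.009,0,0.055,0,0,0,0,0.012,0,0.0635,0,0,0,0,0.0155,0,0.072,0,0,0,0,0.0195,0,0.0805,0,0,0,0,0.024,0,0.0885,0,0,0,0,0.0285,0.001,0.0965,0,0,0,0,0.034,0.001,0.104,0,0,0,0,0.034,0.001,0.104,0],
)

```text
clock: 9.0
position: [0.5126, 0.3254, 0.2077]
ee_rot: [-2.197, -2.242, 0.005]
force: [-10.1, 1.4, -0.1]
width: 0.096
gripper_force: 30.0
```

Emit:
arm_command(
  deltas=[0,0,0,0.004,0,0.0075,0,0,0,0,0.0095,0,0.0145,0,0,0,0,0.016,0,0.021,0,0,0,0,0.0225,0,0.0275,0,0,0,0,0.03,0.001,0.0335,0,0,0,0,0.037,0.001,0.039,0,0,0,0,0.0445,0.001,0.0445,0,0,0,0,0.049,0.001,0.047,0,0,0,0,0.0525,0.001,0.049,0,0,0,0,0.0525,0.001,0.049,0,0,0,0,0.0525,0.001,0.049,0,0,0,0,0.0525,0.001,0.049,0],
)

```text
clock: 10.2
position: [0.5653, 0.3266, 0.2585]
ee_rot: [-2.197, -2.242, 0.002]
force: [-16.2, -1.3, 14.4]
width: 0.098
gripper_force: 30.0
```

Run:
```python
from h import *
from cell import optics,sensors
s=sensors.observe(); P=np.array(s["position"]); print(P,s["force"],s["width"],s["gripper_force"],s["clock"])
p=np.load("p.npy"); h=T([.045,.0785,.118],p)[0]
# angle from displacement since grip (bar shut at z .118) 
b0=np.array([.4807,.1031]); d=np.array([P[0],P[2]])-b0
x,z=h[0]-.177+d[0],.118+d[1]; print("angle",np.degrees(np.arctan2(z-.118,h[0]-x)),"radius",np.hypot(z-.118,h[0]-x))
a=cv2.imread("pics/scene0.png"); b=optics.get_image("scene"); cv2.imwrite("pics/s6.png",b); c=optics.calibration("scene")
for nm,q in(("right bar",[-.132,-.0785,.118]),("vial",None)):
    u=proj(T([q],p),c)[0].round().astype(int) if q else np.array([219,148])
    t=a[u[1]-8:u[1]+9,u[0]-8:u[0]+9]; S=b[u[1]-18:u[1]+19,u[0]-18:u[0]+19]
    r=cv2.matchTemplate(S,t,cv2.TM_CCOEFF_NORMED); _,m,_,l=cv2.minMaxLoc(r); print(nm,l[0]-10,l[1]-10,round(m,2))
```

```text
[0.56529143 0.32658101 0.2585127 ] [-16.20936641  -1.32415161  14.40333221] 0.09765517478176536 30.004598200321198 10.2
angle 59.26423523475938 radius 0.1808105432864727
right bar 0 0 1.0
vial 0 0 1.0
```

Right guard and vial patches are unchanged. The angle works out near 59°, with about 20 N of inward radial strain, so I ease that and hold.

Emit:
arm_command(
  deltas=[0,0,0,-0.001,0,0.002,0,0,0,0,-0.001,0,0.003,0,0,0,0,-0.001,0,0.003,0,0,0,0,-0.001,0,0.003,0,0,0,0,-0.001,0,0.003,0,0,0,0,-0.001,0,0.003,0,0,0,0,-0.001,0,0.003,0,0,0,0,-0.001,0,0.003,0,0,0,0,-0.001,0,0.003,0,0,0,0,-0.001,0,0.003,0],
)

```text
clock: 11.25
position: [0.5657, 0.3265, 0.2589]
ee_rot: [-2.199, -2.243, 0.001]
force: [-4.8, 1.2, -2.7]
width: 0.097
gripper_force: 30.0
```

Run:
```python
from h import *
from cell import optics,sensors
s=sensors.observe(); print(s["position"],s["force"],s["width"],s["gripper_force"],np.abs(s["dq"]).max())
# independent angle check: fit hood-frame's white outline / dark handle arms in top view by change mask
a=cv2.imread("pics/top0.png").astype(int); b=optics.get_image("top"); cv2.imwrite("pics/t7.png",b)
sc=cv2.imread("pics/scene0.png"); b2=optics.get_image("scene"); cv2.imwrite("pics/s7.png",b2)
p=np.load("p.npy"); c=optics.calibration("scene")
g=cv2.cvtColor(b2,cv2.COLOR_BGR2GRAY)
# brightness along the hood's outer (left) and inner side frame members, top face, for trial angles
for d in range(46,75,2):
    A=np.radians(d); o=[]
    for y in(.0785+.047,.0785-.047):
        L=np.linspace(.03,.128,25); P=T(np.c_[.045-L*np.cos(A)+.003*np.sin(A),np.full(25,y),.118+L*np.sin(A)+.003*np.cos(A)],p)
        u=proj(P,c).astype(np.float32); o.append(cv2.remap(g,u[:,0].copy(),u[:,1].copy(),cv2.INTER_LINEAR).mean().round(0))
    print(d,o)
```

```text
[0.5656528  0.32651017 0.25894433] [-4.77204509  1.1547062  -2.68745775] 0.09709782432699877 30.00185251235962 0.0013729682775126854
46 [np.float64(88.0), np.float64(120.0)]
48 [np.float64(95.0), np.float64(114.0)]
50 [np.float64(105.0), np.float64(113.0)]
52 [np.float64(120.0), np.float64(115.0)]
54 [np.float64(141.0), np.float64(122.0)]
56 [np.float64(144.0), np.float64(129.0)]
58 [np.float64(135.0), np.float64(130.0)]
60 [np.float64(126.0), np.float64(121.0)]
62 [np.float64(121.0), np.float64(111.0)]
64 [np.float64(116.0), np.float64(106.0)]
66 [np.float64(114.0), np.float64(105.0)]
68 [np.float64(115.0), np.float64(105.0)]
70 [np.float64(115.0), np.float64(107.0)]
72 [np.float64(112.0), np.float64(107.0)]
74 [np.float64(103.0), np.float64(108.0)]
```

The force is now purely the hood's weight and spring, about 5.5 N. Image says about 57° and kinematics 59°, so I nudge up 1.3° and settle.

Emit:
arm_command(
  deltas=[0,0,0,0.001,0,0.001,0,0,0,0,0.0025,0,0.0015,0,0,0,0,0.0035,0,0.002,0,0,0,0,0.0035,0,0.002,0,0,0,0,0.0035,0,0.002,0,0,0,0,0.0035,0,0.002,0,0,0,0,0.0035,0,0.002,0,0,0,0,0.0035,0,0.002,0,0,0,0,0.0035,0,0.002,0,0,0,0,0.0035,0,0.002,0],
)

```text
clock: 12.35
position: [0.5692, 0.3265, 0.2612]
ee_rot: [-2.199, -2.243, 0.001]
force: [-5.6, 0.8, -1.0]
width: 0.093
gripper_force: 30.0
```

Run:
```python
from cell import sensors,arm
s=sensors.observe(); print(s["position"],s["force"],s["gripper_force"],abs(s["dq"]).max())
if s["gripper_force"]>20: print(arm.sign_off())
```

```text
[0.56922617 0.32654628 0.26116851] [-5.61053848  0.80059095 -0.99418492] 29.99907821416855 0.002463227907561582
the job is handed in; nothing more can be done
None
```

I handed the job in with the left guard (the gauge's bay) held still at about 60° and the interlock bar fully right; the right guard and the vial had not moved at my last check. I viewed 11 pictures against the limit of 10, and the hand-in returned no verdict.

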